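Make up two breakfast trays

ROBOT

A 6-joint arm with a two-finger parallel gripper is mounted at the origin on a cart in front of the work surface, level with it; the furniture and walls round the work are solid. World frame = base frame: x ahead of the robot, y to its left, z up, the work surface at z = 0. Lengths are in m, angles in rad, forces in N, time in s.
With the tool pointing down it reaches from about 0.3 to 0.875 m from the base axis. Payload 6.4 kg.
Tool frame: the origin (TCP) lies on the mounting face of the last link; the fingertips stand 173 mm ahead of it and the grasp point (between the pads) lies 155 mm ahead of it; z points along the fingers, y is the line along which they close (so a half turn about z gives the same grasp; the last joint's range is limited). The gripper opens to 85 mm and grips with 20 to 120 N. Pads are 22 mm wide; open, the fingers measure 114 mm over their backs; the gripper's body (76 mm by 85 mm) begins 54 mm behind the grasp point. The pads swing forward as they close: fully open they stand 13 mm farther back than shut.
Start: joints at [-1.371, 0.181, 1.607, -0, 1.354, -0.206], TCP at [0.227, -0.528, 0.405] pointing down, gripper open.
Joint ranges: [-2.99, 2.99], [-0.89, 2.07], [0.3, 2.58], [-1.14, 4.28], [0, 2.63], [-3.12, 3.12]. Speed limits (rad/s): [2.57, 2.57, 3.01, 3.14, 3.14, 3.14].

INTERFACE

Orientations are given as a unit quaternion [x, y, z, w].
In Python, from plant import arm gives the robot as it stands. Calls block until the motion is done:
- arm.move_pose(position, orientation): joint-space move of the TCP to a pose.
- arm.move_linear(position, vel=0.15, attitude=None, guard=None): straight line of the TCP; attitude=None keeps the orientation; vel is the mean speed in m/s. With guard (N) it stops when the force on the tool has changed by that much, and returns True; else False.
- arm.movej(angles): joint-space move.
- arm.gripper_open() and arm.gripper_close(effort=None): open the fingers fully, or close them until they stop; effort is the grip in N (None keeps the last).
- arm.dwell(seconds).
- arm.inverse_kinematics(position, orientation): joint angles nearest the present ones, or None.
- arm.get_image(name): name is "side" or "top"; returns the picture (400x640x3 uint8, red, green, blue); there is no depth.
- arm.camera_info(name): a dict with "K" (3x3 intrinsics, pixels), "camera_from_world" (4x4, takes a point from world to camera coordinates). Camera axes: x right, y down, z forward; pixel columns grow to the right and rows downward; lengths in m; the calibration is good to about 2 mm. A picture is of the moment at which its call begins. camera_info takes no time and is no camera call.
A pose or a line that the arm cannot do raises arm.MotionError and nothing moves.
- arm.sign_off(): hands the job in; it is judged then, once.
Readings, each from a call of its own:
- arm.current_time_s(): time.
- arm.current_q(): joint angles.
- arm.current_qvel(): joint speeds.
- arm.current_tau(): joint torques, N m.
- arm.current_eef_pos(): TCP position.
- arm.current_ee_rot(): TCP orientation.
- arm.current_wrist_force(): force on the tool from outside, world axes, zero at the start.
- arm.current_moment(): the same for the moment, N m.
- arm.current_gripper_width(): finger opening in m.
- arm.current_finger_force(): force on a finger pad.
Only numpy, scipy, OpenCV 4.12 (cv2) and the standard library are available. Lean on these libraries where they do the work, as an engineer would, in place of code of your own. Each camera call takes 0.05 s, during which the arm holds its last target. There are 200 camera calls.

TASK

Make up the two dark wooden trays from the stock standing on the worktop: the long three-bay tray gets the pepper mill, the spice jar and one white shaker; the short two-bay tray gets the egg timer and the other white shaker (the shakers are alike, either will do for either tray). Stand each thing upright on the floor of a bay of its own, any bay of the right tray, and do not push or knock over the glass tumbler and the mug.

Things in the scene. Friction and masses are not known exactly. Their poses are not given: they have to be found in the camera images.
- tray_long: Fixed low tray of dark wood, three square bays in a row. Overall 96 mm wide (x) by 278 mm long (y) plus a low steel carrying bar of 21 mm at each end. Origin: centre of its underside, on the worktop; x across the row, y along the row, z up. Each bay is 86 mm square inside, bay centres at y = -91, 0 and +91 mm, x = 0. Floor 5 mm above the worktop; outer walls and dividers 5 mm thick, their tops 12 mm above the worktop
- tray_short: Fixed low tray of dark wood, two square bays in a row. Overall 96 mm wide (x) by 187 mm long (y) plus a low steel carrying bar of 21 mm at each end. Origin: centre of its underside, on the worktop; x across the row, y along the row, z up. Each bay is 86 mm square inside, bay centres at y = -45.5 and +45.5 mm, x = 0. Floor 5 mm above the worktop; outer walls and dividers 5 mm thick, their tops 12 mm above the worktop
- mill_head (a point): Pepper mill of turned brown wood with a small steel button on top, 58 mm across at the foot and 170 mm tall, loose, standing upright. Its round head, 123 to 158 mm above the foot and 48 mm across, is fixed to its body. Point: on its axis at the middle of the head, 141 mm above its foot; z up along its axis
- spice_upper (a point): Spice jar, a round clear jar with a paper label and black cap, 41 mm across and 105 mm tall, loose, standing upright. Point: on its axis in its upper half, 75 mm above its foot and 30 mm below its top; z up along its axis
- timer_mid (a point): Egg timer, a squat round kitchen timer with pale green upper half and light steel foot, 60 mm across and 42 mm tall, loose, standing upright; its dial does not turn. Point: on its axis, half-way up (21 mm above its foot); z up along its axis
- shaker_a_mid (a point): White egg-shaped shaker, one of two alike, 48 mm across at its widest and 60 mm tall, loose, standing upright. Point: on its axis, half-way up (30 mm above its foot); z up along its axis
- shaker_b_mid (a point): White egg-shaped shaker, the other of the two alike, 48 mm across at its widest and 60 mm tall, loose, standing upright. Point: on its axis, half-way up (30 mm above its foot); z up along its axis
- tumbler_mid (a point): Clear glass tumbler, 70 mm across and 124 mm tall, loose, not part of either kit: leave it alone. Point: on its axis, half-way up
- mug_mid (a point): White mug with a handle, 80 mm by 112 mm over the handle and 98 mm tall, loose, not part of either kit: leave it alone. Point: half-way up, at the middle of its outline including the handle
Things that resemble listed ones, but are neither listed nor needed, are in the scene too. What is shaped like the part that bears mill_head but pink is not meant. Leave any red look-alike of the part that bears timer_mid alone.

How it is judged:
By the outcome, as a careful person would: the job done as asked, in the order asked, and still so for the second after the job is handed in, with the robot touching nothing.
It also fails if it takes over 131 s, if anything falls off the work surface, if the arm or the gripper's body presses on something with over 40 N, if the wrist force passes 120 N, or if a joint passes its speed limit or range.

## Working session

There is one attempt and no reset: what is moved stays moved. The work goes in short steps, each a Python script; the robot and the scene stay as the last script left them, time stands still between calls to the robot, and variables do not carry over. Pictures are saved under pics/ and viewed, at most 14 in all, crops included, and the job is handed in when it is done.

```bash
ls; mkdir -p pics
python3 - <<'E'
from plant import arm
import cv2,numpy as np
for n in("top","side"):
    cv2.imwrite(f"pics/{n}0.png",arm.get_image(n)[:,:,::-1])
    c=arm.camera_info(n);print(n,np.round(c["K"],1).tolist(),np.round(c["camera_from_world"],4).tolist())
print(arm.current_ee_rot())
E
```

```text
pics
top [[443.6, 0.0, 326.9], [0.0, 443.6, 204.7], [0.0, 0.0, 1.0]] [[-0.4623, -0.8867, 0.0017, 0.2537], [-0.807, 0.42, -0.4151, 0.5133], [0.3674, -0.1932, -0.9098, 1.4467], [0.0, 0.0, 0.0, 1.0]]
side [[378.9, 0.0, 312.7], [0.0, 378.9, 203.0], [0.0, 0.0, 1.0]] [[-0.9997, 0.0224, 0.0091, 0.5597], [0.002, 0.4519, -0.8921, 0.0825], [-0.0241, -0.8918, -0.4518, 1.1723], [0.0, 0.0, 0.0, 1.0]]
[ 9.79482327e-01  2.01528498e-01  1.13660551e-06 -7.97442289e-04]
```

View pics/top0.png

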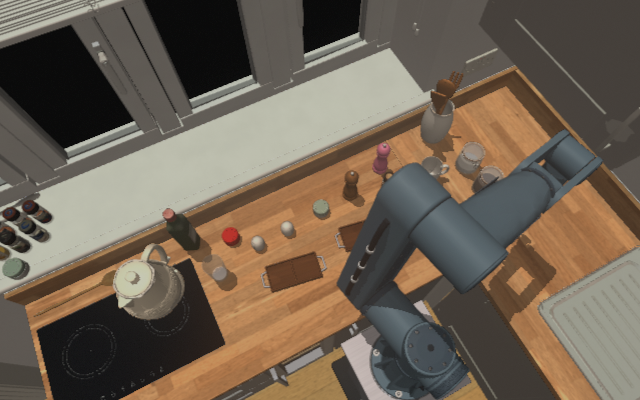

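View pics/side0.png

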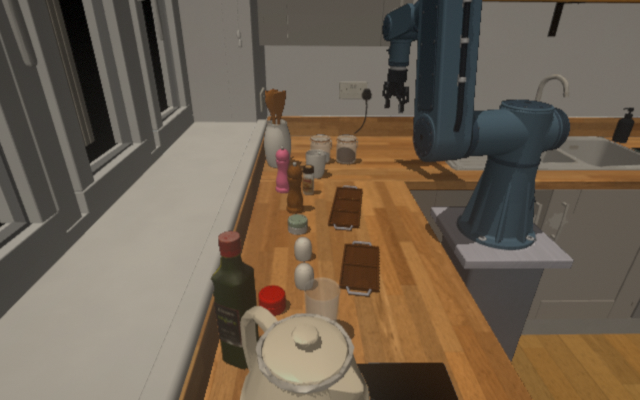

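The top view shows the shakers at (258,243) and (288,228), the green timer at (321,208), the red look-alike at (231,236), the brown mill at (351,180) and the pink one at (382,158). The short tray is at (294,272), the tumbler at (218,270), and the long tray is partly hidden by the arm. The side view shows the spice jar at (308,180) and the long tray at (347,207).

These could be confused:
- **Mill:** brown (351,180) or pink (382,158). I take the brown one.
- **Timer:** green (321,208), red (231,236) or the green-lidded pot at (14,268). I take (321,208).
- **Spice jar:** side (308,180), the dark jars at top (10–40,210–245), or the glass jars at side (320,148)/(346,148). I take side (308,180).

Run:
```python
import cv2,numpy as np
t=cv2.imread("pics/top0.png")[150:300,200:400];s=cv2.imread("pics/side0.png")[130:330,240:400]
cv2.imwrite("pics/c1.png",cv2.resize(t,None,fx=4,fy=4,interpolation=2))
cv2.imwrite("pics/c2.png",cv2.resize(s,None,fx=3,fy=3,interpolation=2))
```

```text
(no output)
```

View pics/c1.png

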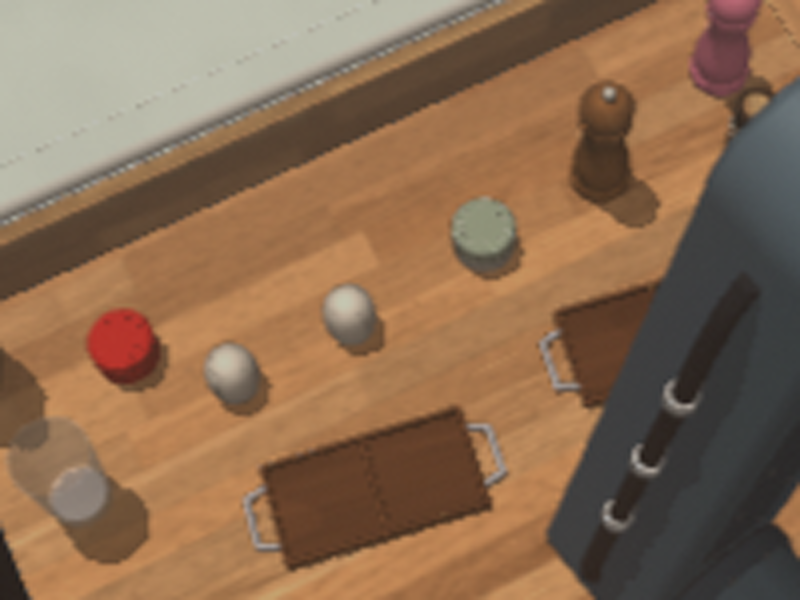

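View pics/c2.png

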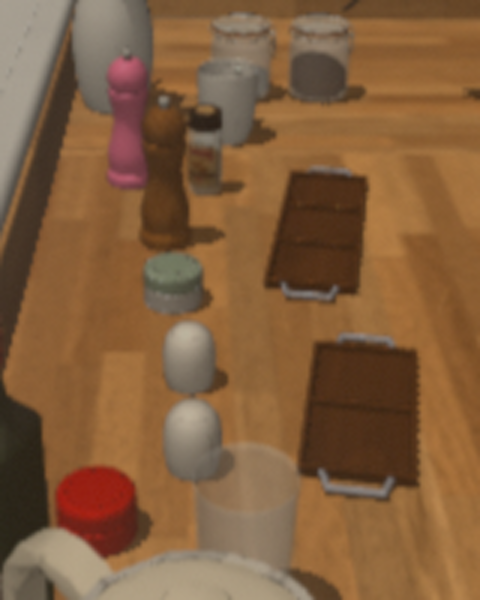

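The crops confirm the choices: the brown mill head is at c1 (606,112), the timer at c1 (485,235), the shakers at c1 (233,375) and (350,316), and the spice jar at c2 (205,150).

```bash
cat > vis.py <<'E'
import numpy as np,cv2
from plant import arm
def P(n):
    c=arm.camera_info(n);return np.array(c["K"])@np.array(c["camera_from_world"])[:3]
def ray(n,uv,z):
    M=P(n);A=M[:,[0,1,3]].copy();A[:,2]+=M[:,2]*z
    h=np.linalg.solve(A,[uv[0],uv[1],1]);return h[:2]/h[2]
def tri(t,s):
    X=cv2.triangulatePoints(P("top"),P("side"),np.array(t,float).reshape(2,1),np.array(s,float).reshape(2,1))
    return (X[:3]/X[3]).ravel()
T=lambda x,y:(200+x/4-.4,150+y/4-.4)
S=lambda x,y:(240+x/3-.3,130+y/3-.3)
E
python3 - <<'E'
from vis import *
np.set_printoptions(precision=4,suppress=True)
for n,t,s,z in[("sh1",(233,375),(193,440),.03),("sh2",(350,316),(189,357),.03),("timer",(485,235),(174,282),.021),("mill",(606,112),(165,130),.141),("tumb",(62,470),(247,510),.062)]:
    print(n,tri(T(*t),S(*s)),ray("top",T(*t),z),ray("side",S(*s),z))
print("spice",ray("side",S(205,148),.0525),ray("side",S(205,113),.105))
a=np.array([ray("top",T(*p),.012) for p in[(262,465),(458,408),(491,507),(291,568)]])
b=np.array([ray("side",S(*p),.012) for p in[(315,342),(416,348),(418,484),(300,472)]])
l=np.array([ray("side",S(*p),.012) for p in[(291,172),(368,178),(357,293),(266,287)]])
for q in(a,b,l):print(q.tolist(),q.mean(0),[np.linalg.norm(q[i]-q[i-1]).round(4) for i in range(4)])
print([ray("top",T(*p),.012) for p in[(555,312),(592,404)]])
print("mug",ray("side",S(228,105),.049), "pink",ray("top",T(735,5),.141))
E
```

```text
sh1 [0.5864 0.2592 0.0261] [0.5845 0.2594] [0.5869 0.2639]
sh2 [0.5892 0.142  0.0273] [0.5873 0.1425] [0.5902 0.1452]
timer [ 0.6058 -0.0044  0.021 ] [ 0.6059 -0.0045] [ 0.6057 -0.0042]
mill [ 0.6165 -0.1323  0.1347] [ 0.6142 -0.1305] [ 0.6155 -0.1162]
tumb [0.5501 0.4209 0.0938] [0.5608 0.4242] [0.5496 0.3833]
spice [ 0.5713 -0.2742] [ 0.5717 -0.2563]
[[0.5025805305441938, 0.27039420068008174], [0.4697188851604624, 0.09289997157800409], [0.3753314575656858, 0.10832025996953548], [0.4071374705193335, 0.2859731938778794]] [0.4387 0.1894] [np.float64(0.0967), np.float64(0.1805), np.float64(0.0956), np.float64(0.1805)]
[[0.4716040941186806, 0.09405701199315412], [0.3779107103319555, 0.10509735268286394], [0.41057917261394455, 0.2978481176733953], [0.501971077146562, 0.2823317527437757]] [0.4405 0.1948] [np.float64(0.1907), np.float64(0.0943), np.float64(0.1955), np.float64(0.0927)]
[[0.46374892575694043, -0.2926695779851233], [0.369967681753257, -0.27457414248623874], [0.4200431713403288, 0.0037208586884586417], [0.5117592124918457, -0.008968964683241614]] [ 0.4414 -0.1431] [np.float64(0.2877), np.float64(0.0955), np.float64(0.2828), np.float64(0.0926)]
[array([ 0.511 , -0.0278]), array([ 0.4176, -0.0154])]
mug [ 0.5388 -0.4275] pink [ 0.6565 -0.2878]
```

Run:
```python
from vis import *
q=np.array(arm.current_q());t=arm.current_time_s();q[0]=0.55;arm.movej(q);print(arm.current_time_s()-t,arm.current_eef_pos())
for n in("top","side"):cv2.imwrite(f"pics/{n}1.png",arm.get_image(n)[:,:,::-1])
t=cv2.imread("pics/top1.png")[130:280,300:500]
cv2.imwrite("pics/c3.png",cv2.resize(t,None,fx=4,fy=4,interpolation=2))
```

```text
3.2917 [0.41856211 0.39395465 0.40386042]
```

View pics/c3.png

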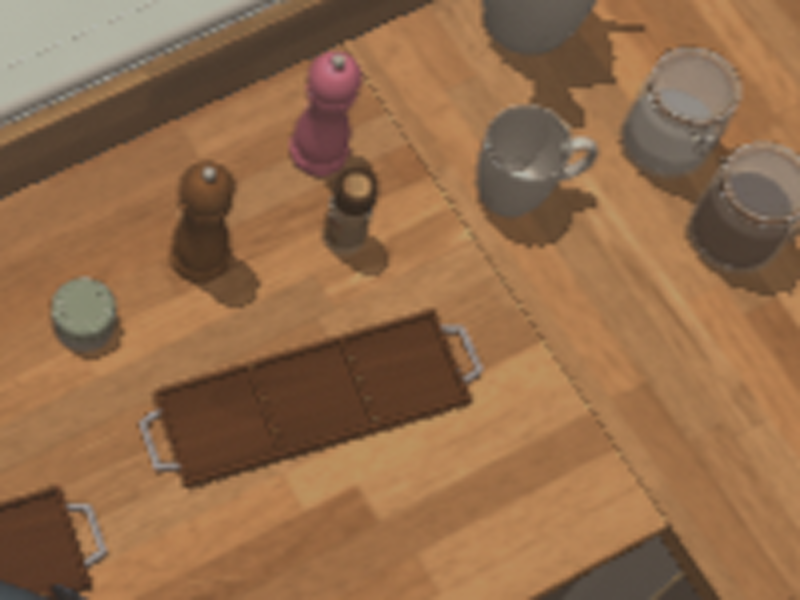

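The long tray's corners are at c3 (155,395), (434,311), (470,402) and (190,488). The spice cap top is at (357,187), the mill head at (208,192), the pink mill head at (334,80) and the mug at (525,160).

```bash
cat >> vis.py <<'E'
T=lambda x,y:(300+x/4-.4,130+y/4-.4)
E
python3 - <<'E'
from vis import *
np.set_printoptions(precision=4,suppress=True)
a=np.array([ray("top",T(*p),.012) for p in[(155,395),(434,311),(470,402),(190,488)]])
print(a,a.mean(0),[np.linalg.norm(a[i]-a[i-1]).round(4) for i in range(4)])
d=a[0]-a[1]+a[3]-a[2];print("yaw",-np.arctan2(d[0],d[1]))
print("spice",tri(T(357,187),S(205,108)),ray("top",T(357,187),.105),ray("top",T(352,208),.0525))
print("mill",ray("top",T(208,192),.141),"timer",ray("top",T(85,317),.021))
print("pink",ray("top",T(334,80),.141),ray("top",T(320,155),.01))
print("backsplash",ray("top",T(0,197),0),ray("top",T(430,5),0),"mug",ray("top",T(525,160),.049),ray("top",T(525,135),.098))
from scipy.spatial.transform import Rotation as R
for p,z in[((.615,-.131),.29),((.57,-.27),.23),((.59,.14),.18),((.6,0),.175),((.586,.26),.18),((.42,-.25),.23),((.46,-.07),.19),((.45,.235),.19),((.42,.145),.19)]:
    o=[]
    for c in(-10.4,45,60,90,-45):
        for s in(90,-90):
            h=np.radians(c+s)/2;q=arm.inverse_kinematics([*p,z],[np.cos(h),np.sin(h),0,0]);o.append((c,s,None if q is None else round(q[5],2)))
    print(p,o)
E
```

```text
[[ 0.5084 -0.0264]
 [ 0.4622 -0.2983]
 [ 0.3691 -0.2791]
 [ 0.4151 -0.012 ]] [ 0.4387 -0.154 ] [np.float64(0.0945), np.float64(0.2758), np.float64(0.095), np.float64(0.271)]
yaw -0.16942062134407687
spice [ 0.5709 -0.2648  0.1076] [ 0.5713 -0.2656] [ 0.5754 -0.2705]
mill [ 0.6134 -0.1321] timer [ 0.6041 -0.0035]
pink [ 0.6615 -0.2897] [ 0.6566 -0.2887]
backsplash [0.7643 0.0073] [ 0.7606 -0.4815] mug [ 0.545  -0.4442] [ 0.5492 -0.4344]
(0.615, -0.131) [(-10.4, 90, np.float64(-0.22)), (-10.4, -90, np.float64(2.92)), (45, 90, np.float64(-1.18)), (45, -90, np.float64(1.96)), (60, 90, np.float64(-1.45)), (60, -90, np.float64(1.7)), (90, 90, np.float64(-1.97)), (90, -90, np.float64(1.17)), (-45, 90, np.float64(0.39)), (-45, -90, np.float64(-2.75))]
(0.57, -0.27) [(-10.4, 90, np.float64(-0.45)), (-10.4, -90, np.float64(2.69)), (45, 90, np.float64(-1.42)), (45, -90, np.float64(1.73)), (60, 90, np.float64(-1.68)), (60, -90, np.float64(1.46)), (90, 90, np.float64(-2.2)), (90, -90, np.float64(0.94)), (-45, 90, np.float64(0.16)), (-45, -90, np.float64(-2.99))]
(0.59, 0.14) [(-10.4, 90, np.float
[... 1419 characters left out ...]
p.float64(1.16)), (-45, 90, np.float64(0.38)), (-45, -90, np.float64(-2.76))]
(0.45, 0.235) [(-10.4, 90, np.float64(0.43)), (-10.4, -90, np.float64(-2.71)), (45, 90, np.float64(-0.54)), (45, -90, np.float64(2.6)), (60, 90, np.float64(-0.8)), (60, -90, np.float64(2.34)), (90, 90, np.float64(-1.32)), (90, -90, np.float64(1.82)), (-45, 90, np.float64(1.03)), (-45, -90, np.float64(-2.11))]
(0.42, 0.145) [(-10.4, 90, np.float64(0.25)), (-10.4, -90, np.float64(-2.9)), (45, 90, np.float64(-0.72)), (45, -90, np.float64(2.42)), (60, 90, np.float64(-0.98)), (60, -90, np.float64(2.16)), (90, 90, np.float64(-1.51)), (90, -90, np.float64(1.63)), (-45, 90, np.float64(0.85)), (-45, -90, np.float64(-2.29))]
```

```bash
cat > pp.py <<'E'
from vis import *
def quat(c):
    h=np.radians(c+90)/2;return [np.cos(h),np.sin(h),0,0]
YAW=-.173
def bay(tray,y):
    o={"long":(.4387,-.154),"short":(.439,.191)}[tray]
    return np.array(o)+y*np.array([-np.sin(YAW),np.cos(YAW)])
def pick(xy,zt,top,c,effort=40):
    """zt: TCP height for the grasp, top: height of the thing"""
    hi=max(top+.173+.03,zt+.08)
    arm.move_pose([*xy,hi],quat(c)); arm.move_linear([*xy,zt],vel=.15)
    arm.gripper_close(effort); w=arm.current_gripper_width()
    arm.move_linear([*xy,zt+.07],vel=.15)
    print("pick w",w,arm.current_gripper_width(),arm.current_finger_force(),"t",arm.current_time_s())
def place(xy,zt,top,c=-10,via=None,lift=.07):
    zp=zt+.0065
    for v in(via or[]):arm.move_linear([*v,zt+lift],vel=.25)
    arm.move_linear([*xy,zt+lift],vel=.25,attitude=quat(c))
    arm.move_linear([*xy,zp+.01],vel=.15)
    g=arm.move_linear([*xy,zp],vel=.03,guard=8)
    print("guard",g,"z",arm.current_eef_pos()[2]-zp)
    arm.gripper_open()
    arm.move_linear([*xy,max(zp+.06,top+.2)],vel=.2);print("t",arm.current_time_s())
def snap(n,name,box,f):
    x0,y0,x1,y1=box;cv2.imwrite(f"pics/{name}.png",cv2.resize(arm.get_image(n)[y0:y1,x0:x1,::-1],None,fx=f,fy=f,interpolation=2))
E
python3 - <<'E'
from pp import *
arm.gripper_open()
pick((.6145,-.1315),.292,.17,-10)
snap("side","p1",(240,50,400,250),3)
E
```

```text
pick w 0.04679943411222743 0.046843899710657194 41.36687352089211 t 7.4917
```

View pics/p1.png

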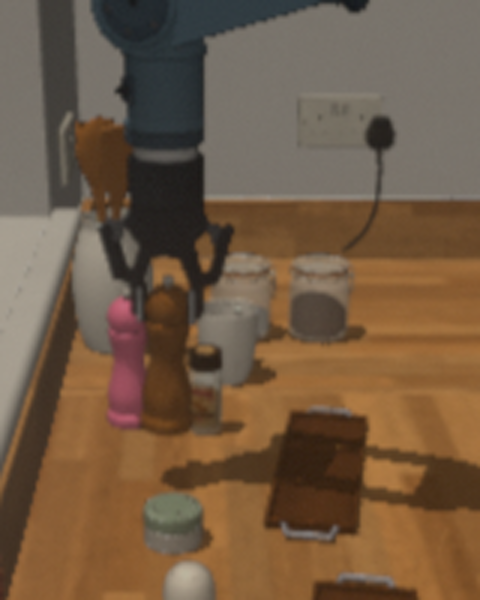

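The mill is held upright and clear of the worktop, with its head at p1 (168,300). Next I place it and pick up the spice jar.

Run:
```python
from pp import *
place(bay("long",0),.292,.17)
pick((.572,-.267),.232,.17,75)
snap("side","p2",(240,70,400,250),3)
```

```text
guard False z 0.00010319002741160377
t 10.3667
pick w 0.03982751600506968 0.039974033855989126 40.392023739404976 t 13.9167
```

View pics/p2.png

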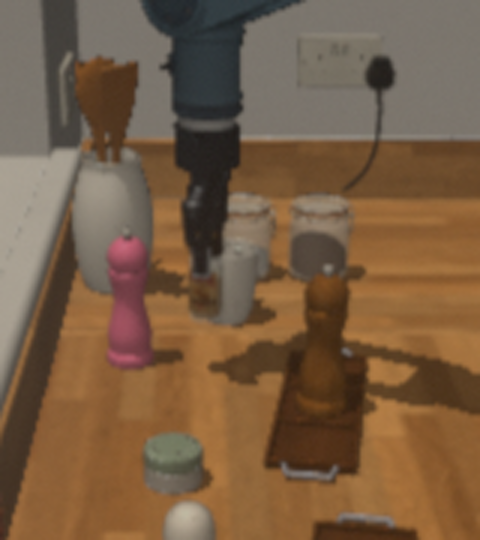

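The mill stands upright in the middle bay at p2 (325,350). The spice jar is held upright at (205,290).

Run:
```python
from pp import *
place(bay("long",-91e-3),.232,.17)
pick((.587,.143),.182,.17,-10)
place(bay("long",91e-3),.182,.17)
pick((.605,-.004),.176,.17,-10)
place(bay("short",-45.5e-3),.176,.1)
pick((.5855,.261),.182,.1,-10)
snap("top","p3",(230,140,430,290),4)
```

```text
guard False z 4.966733082589769e-07
t 17.9167
pick w 0.045124594378840255 0.04427595741168675 40.93090590380598 t 21.9667
guard False z 1.749748136523066e-05
t 25.6333
pick w 0.05938497113671098 0.05919543253966346 43.2172255218029 t 28.7667
guard False z 1.8067565767998506e-05
t 31.95
pick w 0.044916347412415875 0.04509480413192161 41.0049525462091 t 34.7833
```

View pics/p3.png

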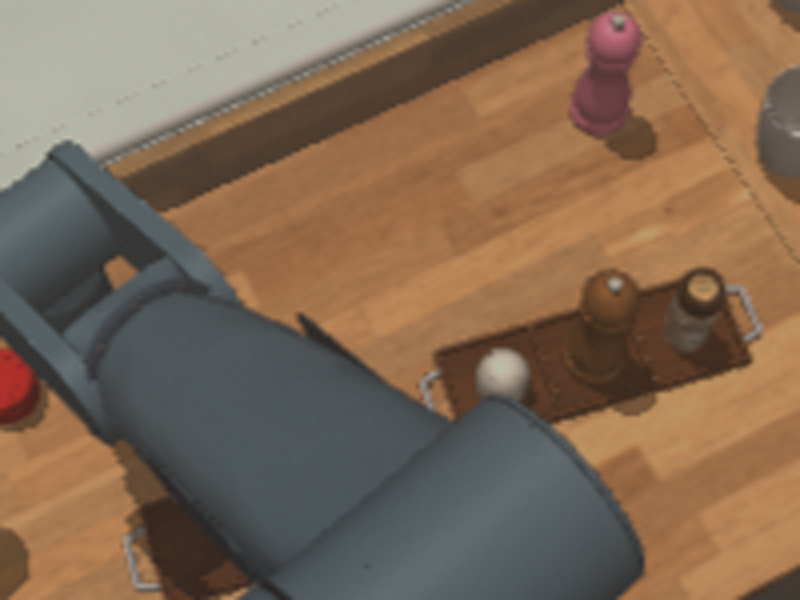

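The long tray is filled: shaker at p3 (502,375), mill at (605,330), spice jar at (695,310). Next I place the last shaker, retreat and check.

Run:
```python
from pp import *
place(bay("short",45.5e-3),.182,.1)
q=np.array(arm.current_q());arm.move_linear([*arm.current_eef_pos()[:2],.40],vel=.2)
q=np.array(arm.current_q());q[0]=-1.2;arm.movej(q)
t=arm.get_image("top")[130:280,210:410,::-1];s=arm.get_image("side")[140:340,240:400,::-1]
cv2.imwrite("pics/p4.png",cv2.resize(t,None,fx=4,fy=4,interpolation=2))
cv2.imwrite("pics/p5.png",cv2.resize(s,None,fx=3,fy=3,interpolation=2))
```

```text
guard False z 8.836375406617858e-05
t 37.7333
```

View pics/p4.png

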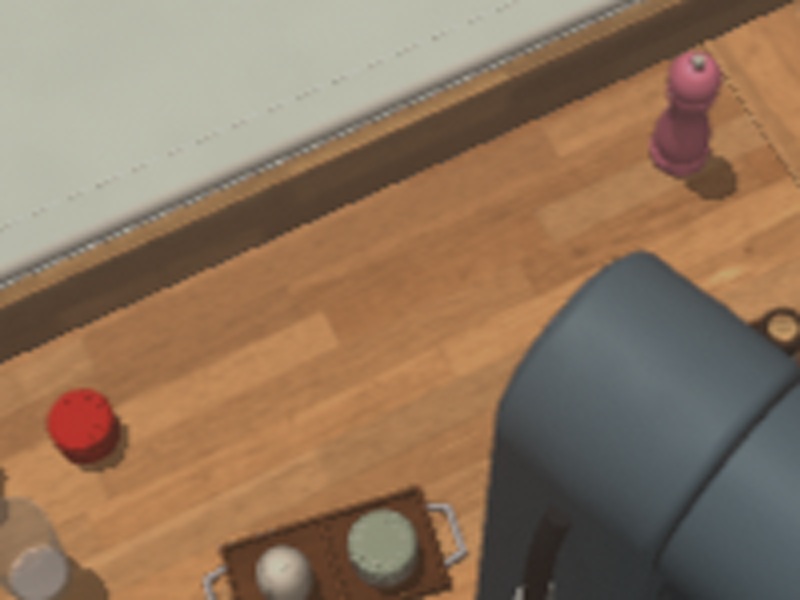

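View pics/p5.png

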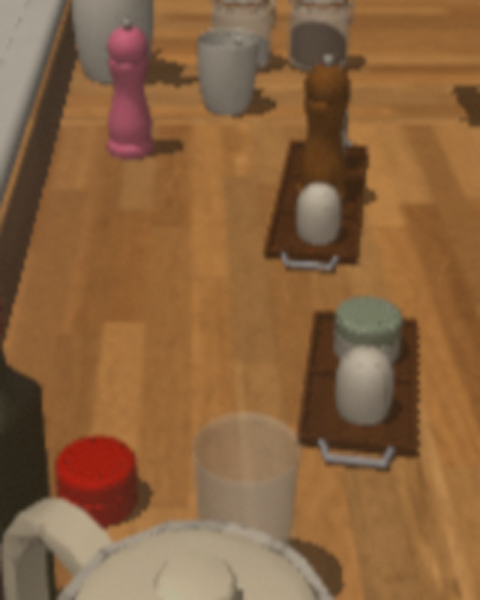

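Each item stands upright in its own bay: the short tray has the timer at p5 (368,325) and a shaker at (365,385), and the long tray has the other shaker at (318,212), with the mill and spice jar behind it. The tumbler at (247,475) and the mug at (227,72) haven't moved.

```bash
python3 -c "
from plant import arm
print(arm.sign_off(),arm.current_time_s())"
```

```text
the job is handed in; nothing more can be done
the job is handed in; nothing more can be done
```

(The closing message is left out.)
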